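# Index the bottle carousel and cap the open bottle with the hand press

### The job

One bottle on the press's carousel still has its tall stopper standing proud, one station to one side of the ram. Turn the carousel by its T-handle to that next position so that this bottle stands under the ram and the carousel rests in its detent, let go, and then pump the hand lever through two full strokes, all the way down and all the way back up. Leave the bottles standing in their cups and the other things on the bench where they are.

Things in the scene. Friction and masses are not known exactly. Their poses are not given: they have to be found in the camera images.
- press: Capping press, fixed to the bench. Grey base plate 260 x 360 x 20 mm. Origin on the bench on the carousel's axis, z up. In its frame (mm): ram axis at (0, 85), ram foot 32 across, at z 138 when up; white column 52 x 60 at (75, 150), up to z 192, and from it to 25 past the ram axis a straight white arm 44 wide, z 152 to 184.
- carousel (a joint): Angle of the carousel (rad), 0 at the start, growing counter-clockwise seen from above. Six stations, 60 degrees (1.047 rad) apart; a detent draws it to the nearest multiple of 1.047 rad and holds with up to 0.18 N m. It turns either way without end.
- handle_mid (a point): Centre of the carousel's black T-handle bar, on its axis, 223 mm above the bench. Bar 100 mm long (point x axis), 16 thick (y), 36 high (z 205 to 241 mm), on a 20 mm spindle; it turns with the carousel, above the arm. Carousel: aluminium disc 236 mm across, top at z 40 mm, six cups (51 mm outside, 24 high) at 85 mm radius.
- ram_point (a point): Point on the ram's vertical axis at the height of the cups' floor (40 mm above the bench), fixed to the press: where the bottle to be capped has to stand.
- bottle_open: The bottle to be capped: amber, 40 mm across, 82 mm tall in all, with a tall narrow dark rubber stopper (24 mm across, 24 mm high) standing proud instead of a flat cap. It stands loose in a cup (about 1.5 mm play) one station to one side or the other of the ram. Origin: centre of its underside.
- bottle_a: Amber bottle, 40 mm across, 60 mm tall, closed with a flat, wide aluminium cap (38 mm across); stands loose in a carousel cup. Origin: centre of its underside. It starts one station from the ram, on the other side from the tall-stoppered one.
- bottle_b: Amber bottle, 40 mm across, 60 mm tall, closed with a flat, wide aluminium cap (38 mm across); stands loose in a carousel cup. Origin: centre of its underside. It starts under the ram.
- bottle_c: Amber bottle, 40 mm across, 60 mm tall, closed with a flat, wide aluminium cap (38 mm across); stands loose in a carousel cup. Origin: centre of its underside. It starts opposite the ram. The other two cups are empty.
- press_lever (a joint): Hand lever of the press (rad): 0 = up (rest, arm 25 degrees above level), 0.96 = right down (arm 30 degrees below level). A spring returns it; pressing the grip takes about 6 N at the top and 15 N at the bottom.
- lever_grip (a point): Middle of the lever's black round cross grip: 24 mm in diameter, 100 mm long, level, along the press's y axis. 170 mm from the hinge, towards the press's -x; 257 mm above the bench when up, 100 when down. Moves on a circle about the hinge in the press's x-z plane; can be pressed down from above.
- lever_hinge (a point): Hinge of the hand lever, beside the grip's middle plane, 185 mm above the bench; the hinge axis is the press's y axis.
- tube_rack: Bystander: wire rack of terracotta-capped tubes, 100 x 200 x 94 mm. Origin: centre of its underside.
- sharps_tub: Bystander: open yellow tub, 132 x 180 x 102 mm. Origin: centre of its underside.
- ribbed_tray: Bystander: shallow white ribbed tray, 100 x 150 x 22 mm. Origin: centre of its underside.

How it is judged:
By the outcome, as a careful person would: the job done as asked, in the order asked, and still so for the second after the job is handed in, with the robot touching nothing.
It also fails if it takes over 54 s, if anything falls off the work surface, if the arm or the gripper's body presses on something with over 40 N, if the wrist force passes 120 N, or if a joint passes its speed limit or range.

### The arm

A 6-joint arm with a two-finger parallel gripper is mounted at the origin on the work surface. World frame = base frame: x ahead of the robot, y to its left, z up, the work surface at z = 0. Lengths are in m, angles in rad, forces in N, time in s.
With the tool pointing down it reaches from about 0.275 to 0.775 m from the base axis. Payload 14.6 kg.
Tool frame: the origin (TCP) lies between the finger pads; the fingertips stand 22 mm ahead of it and the grasp point (between the pads) lies 3 mm ahead of it; z points along the fingers, y is the direction in which the jaws open and shut (so a half turn about z gives the same grasp; the last joint's range is limited). The gripper opens to 85 mm and grips with 20 to 120 N. Pads are 22 mm wide; open, the fingers measure 114 mm over their backs; the gripper's body (76 mm by 85 mm) begins 54 mm behind the grasp point. The pads swing forward as they close: fully open they stand 13 mm farther back than shut.
Start: joints at [-1.263, 0.263, -0.048, 1.259, 0, 1.415], TCP at [0.234, -0.47, 0.253] pointing down, gripper open.
Joint ranges: [-2.65, 2.65], [-0.89, 1.7], [-1.18, 1.37], [-2.13, 2.11], [-1.35, 1.29], [-3.14, 3.14]. Speed limits (rad/s): [1.89, 1.89, 2.57, 2.79, 3.14, 3.14].

### API

Orientations are given as a rotation vector (axis times angle).
In Python, from rig import robot, eyes gives the robot as it stands.
- The arm moves only by the shell command python3 -m inch 'ROWS' [FORCE]. ROWS is JSON, a list of rows, each a list of 5 numbers: the shift along the tool's x, y, z in mm, then the turn about the tool's z in degrees, then the gripper's target within -1 to 1 (fully open at 1, half-way at 0, shut at -1). In form: [[x, y, z, turn, fingers], ...]. A call has 1 to 20 rows; each row shifts and turns the commanded pose from where the row before left it, along the tool's axes as they then stand; what a row does not reach is not made up. A row lasts 1/10 s, in which the tool goes at most 50 mm and 8.59 degrees, less where a joint would pass 70% of its speed; a pose out of reach is approached as far as the arm can. A call with a gripper value outside its range is refused whole. The fingers move at their own pace and stop on an object; FORCE is the grip in N (left out, the last holds). Time passes only in rows, so rows that do not move let the fingers close. It gives the time, the measured TCP pose, the force and the opening at its end, in the units of the state.
- robot.read_state(): the state, without advancing time (a new reading comes with each control period).
- eyes.camera(name): name is "side" or "top"; returns a dict with "color" (420x560x3 uint8, red, green, blue), "depth" (420x560 float32, m along the optical axis (not along the pixel's ray), 0 where there is no reading), "fx", "fy", "cx", "cy" (pixels), "extrinsics" (4x4, takes a point from world to camera coordinates). Camera axes: x right, y down, z forward; pixel columns grow to the right and rows downward; lengths in m; the calibration is good to about 2 mm. A picture is of the moment at which its call begins.
- robot.hand_in(): hands the job in, once; it reports no verdict.
The state is a dict: "clock": time; "joints": joint angles; "qd": joint speeds; "effort": joint torques, N m; "ee_pos": TCP position; "tool_rot": TCP orientation; "contact_force": force on the tool from outside, world axes, zero at the start; "wrist_torque": the same for the moment, N m; "opening": opening from 0.0 (shut) to 1.0 (fully open).
Only numpy, scipy, OpenCV 4.12 (cv2) and the standard library are available. Lean on these libraries where they do the work, as an engineer would, in place of code of your own. Each camera call takes 0.05 s, during which the arm holds its last target.

## Working session

There is one attempt and no reset: what is moved stays moved. The work goes in short steps, Python scripts to look and compute and a shell command to move; the robot and the scene stay as the last step left them, time stands still between calls to the robot, and variables do not carry over. Pictures are saved under pics/ and viewed, and the job is handed in when it is done.

```bash
mkdir -p pics; ls; python3 - <<'E'
from rig import robot, eyes
import cv2,numpy as np
s=robot.read_state();print(s)
for n in("side","top"):
    c=eyes.camera(n);cv2.imwrite(f"pics/{n}0.png",c["color"][:,:,::-1]);np.savez(f"{n}0.npz",**c)
    print(n,c["fx"],c["fy"],c["cx"],c["cy"],np.round(c["extrinsics"],4).tolist())
E
```

```text
pics
{'clock': 0.0, 'joints': array([-1.26331495e+00,  2.63540071e-01, -4.89414891e-02,  1.25938712e+00,
        1.34324533e-05,  1.41548328e+00]), 'qd': array([ 0.0001547 ,  0.00089754,  0.00014487, -0.00104371,  0.0012742 ,
        0.00071694]), 'effort': array([ 3.82214757e-04, -6.37608647e+01,  3.84564078e+01,  1.36843493e-02,
       -1.06759014e-04,  9.33221713e-07]), 'ee_pos': array([ 0.23430321, -0.46954011,  0.25281452]), 'tool_rot': array([-3.05681776e+00, -7.20240228e-01,  1.06961133e-04]), 'contact_force': array([-0.03878196, -0.53455344, -0.02750577]), 'wrist_torque': array([ 0.01361166,  0.0399322 , -0.03281246]), 'opening': 1.0015268453431585}
side 427.8479980162111 427.8479980162111 276.4911399086161 216.99371309860393 [[0.9068, -0.4215, -0.0092, -0.5052], [-0.212, -0.4371, -0.8741, 0.2636], [0.3644, 0.7946, -0.4857, 0.9871], [0.0, 0.0, 0.0, 1.0]]
top 489.1024555851055 489.1024555851055 280.6309521729721 209.27367285436523 [[0.0194, -0.9998, -0.0058, 0.0087], [-0.9802, -0.0179, -0.197, 0.5814], [0.1969, 0.0095, -0.9804, 1.3332], [0.0, 0.0, 0.0, 1.0]]
```

View pics/side0.png

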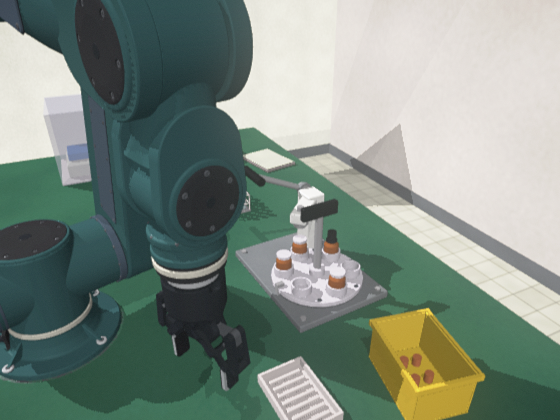

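View pics/top0.png

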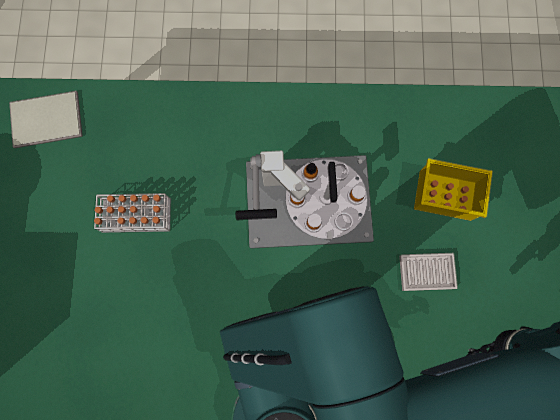

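```bash
cat > h.py <<'E'
import numpy as np,cv2
def ray(c,u,v,z):
    E=c["extrinsics"];R=E[:3,:3];t=E[:3,3]
    d=R.T@np.array([(u-c["cx"])/c["fx"],(v-c["cy"])/c["fy"],1]);o=-R.T@t
    return o+d*(z-o[2])/d[2]
def px(c,p):
    q=c["extrinsics"][:3,:3]@np.array(p)+c["extrinsics"][:3,3]
    return c["fx"]*q[0]/q[2]+c["cx"],c["fy"]*q[1]/q[2]+c["cy"]
E
python3 - <<'E'
import numpy as np,cv2
from h import *
c=dict(np.load("top0.npz"));im=c["color"][:,:,::-1]
cv2.imwrite("pics/top0z.png",cv2.resize(im[140:260,235:385],None,fx=5,fy=5,interpolation=cv2.INTER_CUBIC))
g=im.max(2).astype(int)
m=(g<45).astype(np.uint8); m[:140]=0;m[260:]=0;m[:,:230]=0;m[:,380:]=0
n,l,st,ce=cv2.connectedComponentsWithStats(m)
for i in range(1,n):
    if st[i,4]>30:
        p=np.argwhere(l==i)[:,::-1].astype(np.float32)
        r=cv2.minAreaRect(p);print(st[i],ce[i],r)
        for z in(.1,.241,.257+.012):
            print(z,ray(c,*ce[i],z), [ray(c,*q,z).round(4).tolist() for q in cv2.boxPoints(r)] if st[i,4]>100 else '')
# base plate
hsv=cv2.cvtColor(im,cv2.COLOR_BGR2HSV)
nb=((hsv[:,:,1]<60)&(hsv[:,:,2]>60)).astype(np.uint8);nb[:145]=0;nb[255:]=0;nb[:,:240]=0;nb[:,380:]=0
n,l,st,ce=cv2.connectedComponentsWithStats(nb);i=1+st[1:,4].argmax();print(st[i])
r=cv2.minAreaRect(np.argwhere(l==i)[:,::-1].astype(np.float32));print(r,[ray(c,*q,.02).round(4) for q in cv2.boxPoints(r)],ray(c,*r[0],.02))
E
```

```text
[306 163  10  11  83] [310.93975904 168.07228916] ((310.5, 168.0), (10.0, 9.0), 90.0)
0.1 [ 0.69201806 -0.06342696  0.1       ] 
0.241 [ 0.6509774  -0.05598069  0.241     ] 
0.269 [ 0.64282749 -0.054502    0.269     ] 
[328 162   9  40 270] [332.25185185 181.65925926] ((332.23455810546875, 181.51773071289062), (39.2462158203125, 7.051014423370361), 86.18592071533203)
0.1 [ 0.65379117 -0.12305572  0.1       ] [[0.71, -0.1095, 0.1], [0.7117, -0.1293, 0.1], [0.5993, -0.1363, 0.1], [0.5976, -0.1168, 0.1]]
0.241 [ 0.6168288  -0.10924788  0.241     ] [[0.6671, -0.0972, 0.241], [0.6686, -0.1148, 0.241], [0.5681, -0.121, 0.241], [0.5666, -0.1037, 0.241]]
0.269 [ 0.60948875 -0.1065059   0.269     ] [[0.6585, -0.0947, 0.269], [0.66, -0.112, 0.269], [0.5619, -0.118, 0.269], [0.5605, -0.1011, 0.269]]
[235 209  42  11 367] [255.82288828 213.74659401] ((255.62294006347656, 213.8356170654297), (9.408031463623047, 41.101009368896484), 86.98721313476562)
0.1 [0.55891636 0.08723993 0.1       ] [[0.5678, 0.1453, 0.1], [0.5759, 0.0323, 0.1], [0.5496, 0.0304, 0.1], [0.5415, 0.143, 0.1]]
0.241 [0.53207584 0.0786121  0.241     ] [[0.54, 0.1305, 0.241], [0.5472, 0.0296, 0.241], [0.5237, 0.0279, 0.241], [0.5165, 0.1284, 0.241]]
0.269 [0.5267458  0.07689878 0.269     ] [[0.5345, 0.1276, 0.269], [0.5416, 0.029, 0.269], [0.5186, 0.0273, 0.269], [0.5116, 0.1255, 0.269]]
[  246   150   128    98 10044]
((308.640869140625, 196.67678833007812), (96.23522186279297, 124.30164337158203), 86.98721313476562) [array([0.762, 0.133, 0.02 ]), array([ 0.789 , -0.2387,  0.02  ]), array([ 0.499 , -0.2487,  0.02  ]), array([0.4735, 0.1085, 0.02  ])] [ 0.62800778 -0.06152882  0.02      ]
```

View pics/top0z.png

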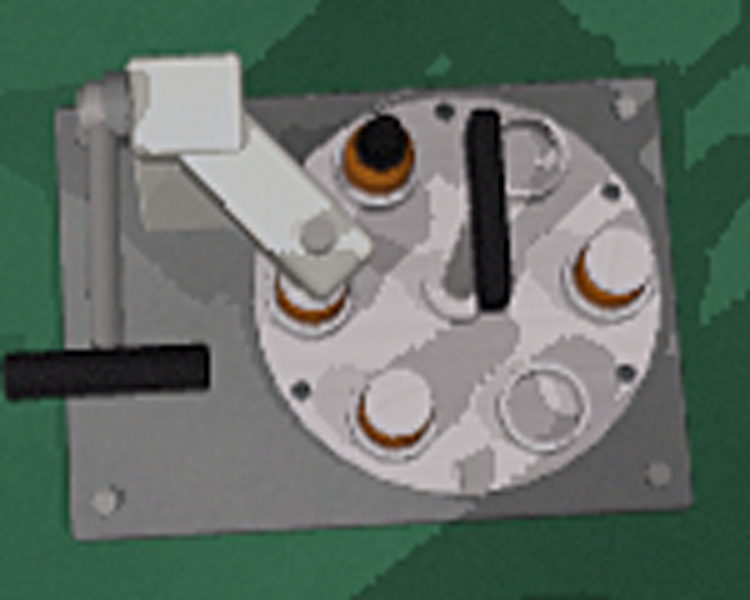

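```bash
python3 - <<'E'
import numpy as np,cv2
from h import *
c=dict(np.load("top0.npz"));s=dict(np.load("side0.npz"))
im=s["color"][:,:,::-1]
cv2.imwrite("pics/side0z.png",cv2.resize(im[140:330,230:390],None,fx=3.5,fy=3.1,interpolation=cv2.INTER_CUBIC))
# disc bright mask in top
b=c["color"].min(2);m=((b>165)).astype(np.uint8);m[:155]=0;m[245:]=0;m[:,:284]=0;m[:,372:]=0
# predicted overlays for candidate
yaw=np.radians(3.7)
for C in [(.616,-.111)]:
    R=np.array([[np.cos(yaw),-np.sin(yaw)],[np.sin(yaw),np.cos(yaw)]])
    def P(x,y,z): q=R@np.array([x,y])/1000+C; return (*q,z/1000)
    for k,cc in(("top",c),("side",s)):
        o=cv2.resize(cc["color"][:,:,::-1],None,fx=5,fy=5,interpolation=cv2.INTER_CUBIC)
        def poly(pts,col):
            a=np.array([px(cc,P(*p)) for p in pts])*5+2
            cv2.polylines(o,[a.round().astype(np.int32)],True,col,1)
        poly([(118*np.cos(t),118*np.sin(t),40) for t in np.linspace(0,6.28,60)],(0,0,255))
        for z in(205,241): poly([(50,8,z),(-50,8,z),(-50,-8,z),(50,-8,z)],(255,255,0))
        poly([(42.5*np.sqrt(3)+20*np.cos(t),42.5+20*np.sin(t),45) for t in np.linspace(0,6.28,30)],(0,255,0))
        o=o[700:1300,1175:1925] if k=="top" else o[850:1450,1200:1950]
        cv2.imwrite(f"pics/ov_{k}.png",o)
E
```

```text
(no output)
```

View pics/ov_top.png

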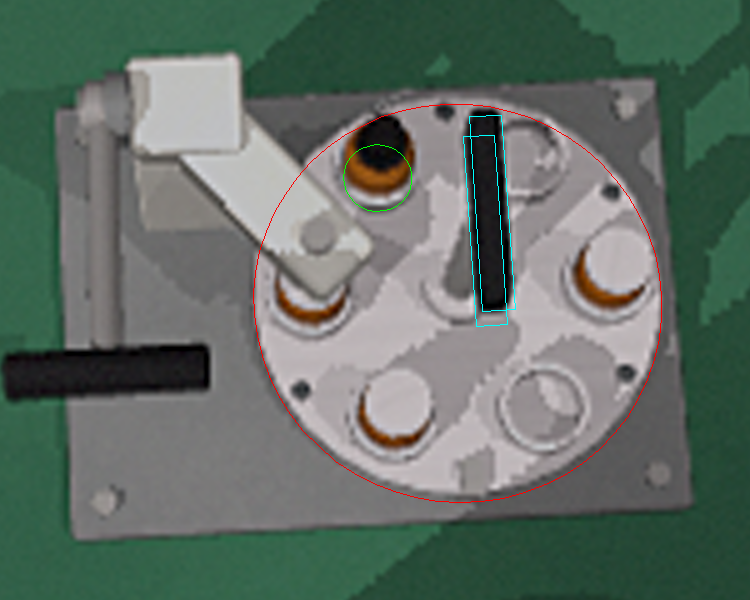

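View pics/ov_side.png

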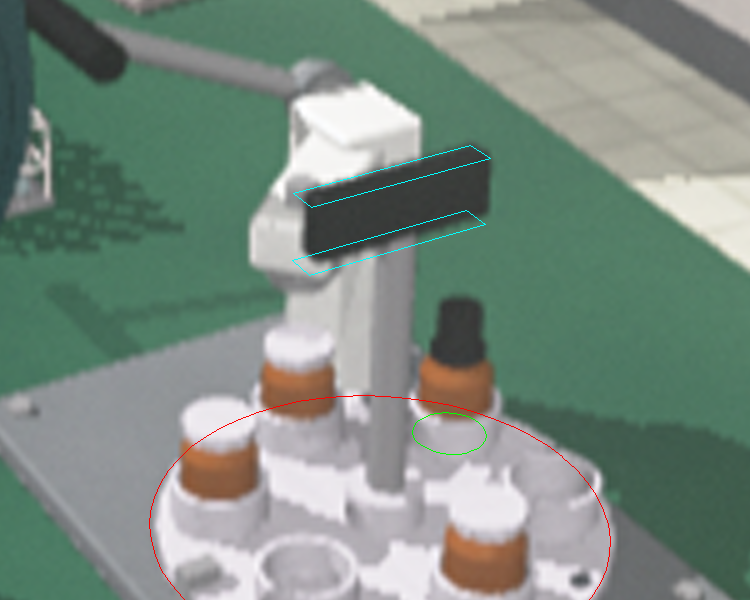

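```bash
python3 -m inch '[[0,0,-12,4.6,1],[0,0,-12,4.6,1],[0,0,-12,4.6,1],[0,0,-12,4.6,1],[0,0,-12,4.6,1],[15,-12,0,0,1],[27,-22,0,0,1],[27,-22,0,0,1],[27,-22,0,0,1],[27,-22,0,0,1],[27,-22,0,0,1],[27,-22,0,0,1],[27,-22,0,0,1],[27,-22,0,0,1],[27,-22,0,0,1],[27,-22,0,0,1],[27,-22,0,0,1],[27,-22,0,0,1],[27,-22,0,0,1],[27,-22,0,0,1]]'; python3 -m inch '[[10,-10,0,0,1],[5,-6,0,0,1],[0,0,0,0,1],[0,0,0,0,1]]'
cat > ov.py <<'E'
import numpy as np,cv2,sys
from h import *
from rig import robot,eyes
def ov(name,C,yaw,th=0):
    yaw=np.radians(yaw);t=yaw+np.radians(th)
    for k in("top","side"):
        cc=eyes.camera(k);np.savez(f"{name}_{k}.npz",**cc)
        o=cv2.resize(cc["color"][:,:,::-1],None,fx=5,fy=5,interpolation=cv2.INTER_CUBIC)
        def poly(pts,col,a):
            q=np.array([px(cc,(C[0]+(x*np.cos(a)-y*np.sin(a))/1000,C[1]+(x*np.sin(a)+y*np.cos(a))/1000,z/1000)) for x,y,z in pts])*5+2
            cv2.polylines(o,[q.round().astype(np.int32)],True,col,1)
        poly([(118*np.cos(u),118*np.sin(u),40) for u in np.linspace(0,6.28,60)],(0,0,255),t)
        for z in(205,241): poly([(50,8,z),(-50,8,z),(-50,-8,z),(50,-8,z)],(255,255,0),t)
        for i in range(6):poly([(85*np.cos(i*np.pi/3+np.pi/6)+25.5*np.cos(u),85*np.sin(i*np.pi/3+np.pi/6)+25.5*np.sin(u),64) for u in np.linspace(0,6.28,30)],(0,255,0),t)
        poly([(np.sin(u)*16,85+16*np.cos(u),138) for u in np.linspace(0,6.28,30)],(255,0,255),yaw)
        poly([(-85,143,257),(-85,243,257)],(0,0,255),yaw)
        o=o[700:1300,1175:1925] if k=="top" else o[850:1450,1200:1950]
        cv2.imwrite(f"pics/{name}_{k}.png",o)
    s=robot.read_state();print(s["clock"],s["ee_pos"].round(4),s["tool_rot"].round(4),s["joints"].round(3),s["contact_force"].round(1),s["opening"])
E
python3 -c "
from ov import *
ov('b',(.620,-.1105),3.7)"
```

```text
clock: 2.1
ee_pos: [0.6078, -0.1251, 0.313]
tool_rot: [-3.14, -0.096, 0.001]
contact_force: [-0.1, -0.9, -0.1]
opening: 1.001
clock: 2.5
ee_pos: [0.6204, -0.1101, 0.3134]
tool_rot: [3.14, 0.095, -0.0]
contact_force: [0.2, -0.1, 0.3]
opening: 1.002
2.6 [ 0.6204 -0.1103  0.3136] [3.14e+00 9.47e-02 3.00e-04] [-0.305  0.45   0.403  1.524 -0.     2.776] [ 0.1 -0.1  0. ] 0.9976044394530721
```

View pics/b_top.png

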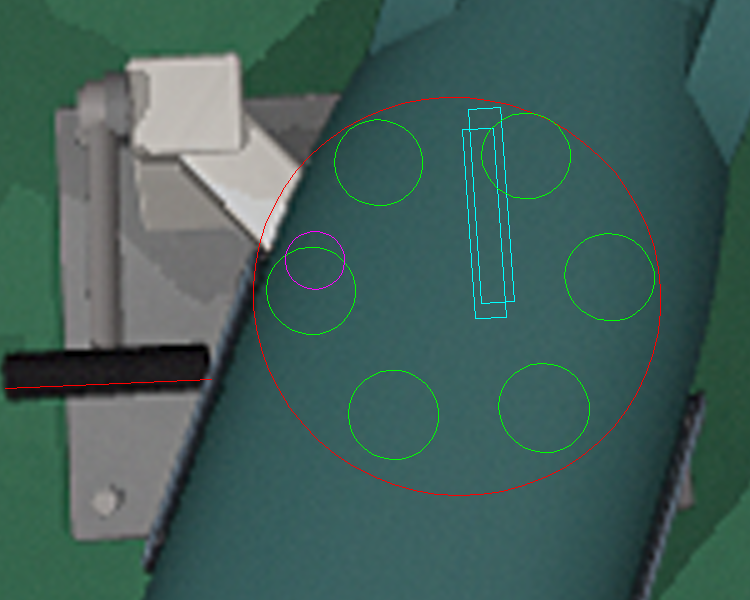

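View pics/b_side.png

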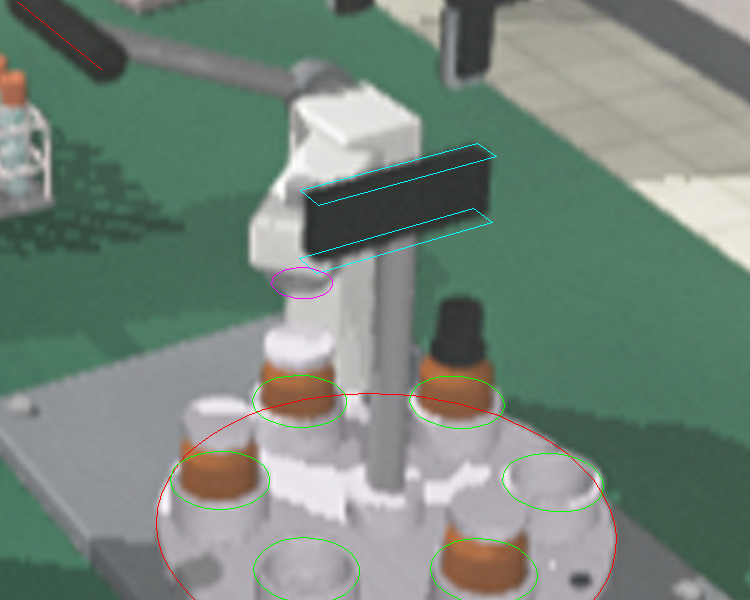

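```bash
python3 -m inch '[[-0.5,-0.5,8,0,1],[-0.5,-0.5,14,0,1],[0,0,14,0,1],[0,0,14,0,1],[0,0,14,0,1],[0,0,12,0,1],[0,0,7,0,1],[0,0,2,0,1],[0,0,0,0,1]]'; python3 -m inch '[[0,0,0,0,-1],[0,0,0,0,-1],[0,0,0,0,-1],[0,0,0,0,-1],[0,0,0,0,-1],[0,0,0,0,-1],[0,0,0,0,-1],[0,0,0,0,-1]]' 35;python3 -c "
from ov import *
ov('c',(.619,-.1095),3.6)"
```

```text
clock: 3.5
ee_pos: [0.6198, -0.1086, 0.2283]
tool_rot: [3.14, 0.096, -0.0]
contact_force: [0.2, -0.6, 0.9]
opening: 0.996
clock: 4.3
ee_pos: [0.6201, -0.1097, 0.2286]
tool_rot: [3.138, 0.095, 0.001]
contact_force: [-0.9, -7.8, 1.1]
opening: 0.185
4.4 [ 0.6201 -0.1096  0.2286] [3.1377e+00 9.5000e-02 6.0000e-04] [-3.030e-01  4.530e-01  1.790e-01  1.296e+00 -2.000e-03  2.778e+00] [-0.8 -8.1  1.4] 0.18647887785665582
```

View pics/c_side.png

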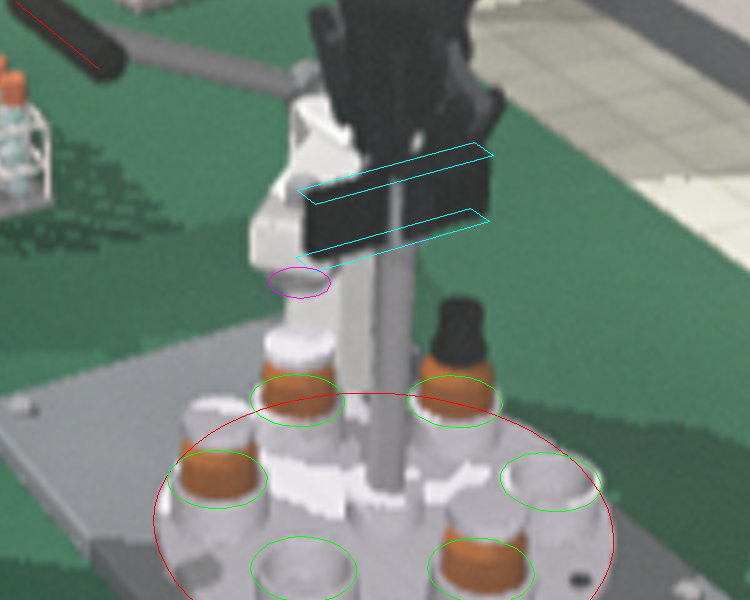

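```bash
python3 -m inch '[[0,1,0,0,-1],[0,0,0,-1,-1],[0,0,0,-2,-1],[0,0,0,-3,-1],[0,0,0,-3.5,-1],[0,0,0,-3.5,-1],[0,0,0,-3.5,-1],[0,0,0,-3.5,-1],[0,0,0,-3.5,-1],[0,0,0,-3.5,-1],[0,0,0,-3.5,-1]]';  python3 -m inch '[[0,0,0,-3.5,-1],[0,0,0,-3.5,-1],[0,0,0,-3.5,-1],[0,0,0,-3.5,-1],[0,0,0,-3.5,-1],[0,0,0,-3.5,-1],[0,0,0,-3.5,-1],[0,0,0,-3,-1],[0,0,0,-2,-1],[0,0,0,0,-1],[0,0,0,0,-1],[0,0,0,0,-1]]';python3 -c "
from ov import *
ov('d',(.619,-.1095),3.6,60);print(robot.read_state()['wrist_torque'])"
```

```text
clock: 5.5
ee_pos: [0.6202, -0.1101, 0.2286]
tool_rot: [3.001, 0.923, 0.0]
contact_force: [0.6, -5.7, 3.3]
opening: 0.182
clock: 6.7
ee_pos: [0.6205, -0.1101, 0.2286]
tool_rot: [2.669, 1.653, 0.0]
contact_force: [1.6, -6.0, 2.9]
opening: 0.182
6.8 [ 0.6204 -0.1102  0.2286] [2.6692e+00 1.6532e+00 1.0000e-04] [-3.040e-01  4.530e-01  1.800e-01  1.296e+00 -1.000e-03  1.728e+00] [ 1.5 -6.8  3.3] 0.1813637220287554
[-1.17057144 -0.16860014 -0.03229986]
```

View pics/d_side.png

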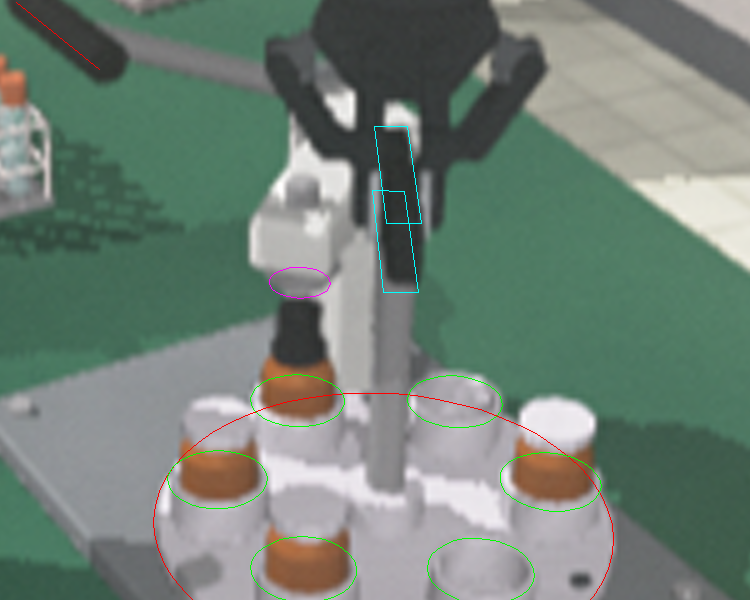

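```bash
python3 -m inch '[[0,0,0,0,1],[0,0,0,0,1],[0,0,0,0,1],[0,0,0,0,1],[0,0,0,0,1],[0,0,0,0,1],[0,0,-6,0,1],[0,0,-12,0,1],[0,0,-16,0,1],[0,0,-16,0,1],[0,0,-16,0,1],[0,0,-16,0,1],[0,0,-10,0,1],[0,0,-3,0,1],[0,0,0,0,1]]';python3 -c "
from ov import *
ov('e',(.619,-.1095),3.6,60)"
```

```text
clock: 8.3
ee_pos: [0.6201, -0.1095, 0.3236]
tool_rot: [2.671, 1.653, 0.001]
contact_force: [0.0, 0.2, -0.3]
opening: 0.998
8.4 [ 0.6199 -0.1094  0.3228] [-2.6708e+00 -1.6533e+00  7.0000e-04] [-0.304  0.452  0.43   1.55  -0.     1.729] [ 0.4  0.5 -0.1] 1.0031976364320827
```

View pics/e_side.png

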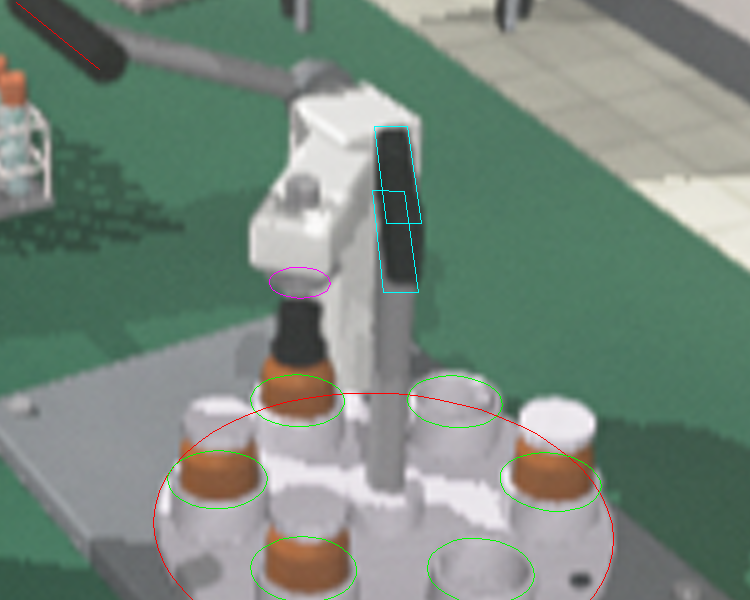

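The carousel rests with the stoppered bottle under the ram (stopper at 298,330, right beneath the ram foot), and the handle is free. Next is the lever.

```bash
python3 -m inch '[[0,0,0,-6,-1],[0,0,0,-6,-1],[0,0,0,-6,-1],[0,0,0,-6,-1],[0,0,0,-6,-1],[10,-4,0,0,-1],[20,-7.5,0,0,-1],[22,-8,0,0,-1],[22,-8,0,0,-1],[22,-8,0,0,-1],[22,-8,0,0,-1],[22,-8,0,0,-1],[22,-8,0,0,-1],[22,-8,0,0,-1],[20,-8,0,0,-1],[11,-4,0,0,-1],[0,0,0,0,-1],[0,0,0,0,-1]]' 60;python3 -c "
from ov import *
ov('f',(.619,-.1095),3.6,60)
c=dict(np.load('f_side.npz'));cv2.imwrite('pics/f_s.png',cv2.resize(c['color'][120:320,130:380,::-1],None,fx=3,fy=3))"
```

```text
clock: 10.2
ee_pos: [0.5275, 0.1, 0.3232]
tool_rot: [2.153, 2.288, -0.0]
contact_force: [0.4, -0.5, 1.0]
opening: -0.0
10.3 [0.5278 0.0996 0.3231] [-2.1537e+00 -2.2871e+00  3.0000e-04] [ 0.035  0.275  0.157  1.452 -0.     1.546] [ 0.   0.1 -0.1] 0.0015399131154504341
```

View pics/f_top.png

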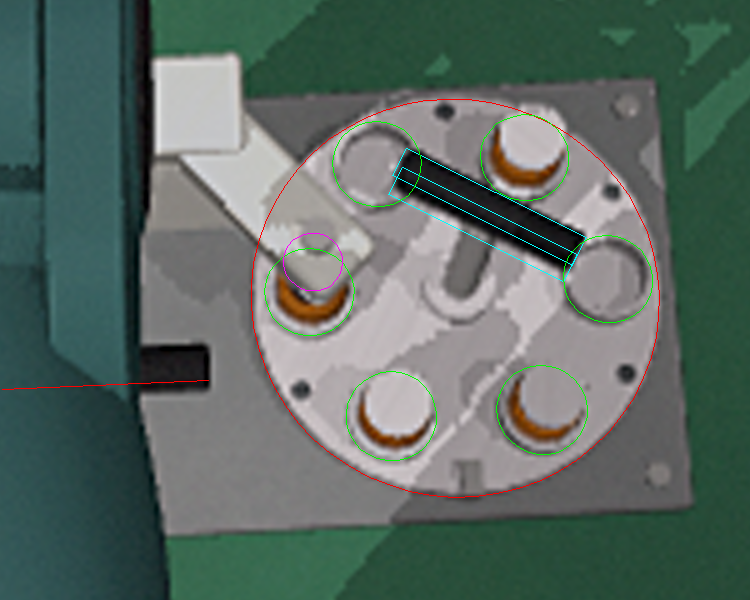

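View pics/f_s.png

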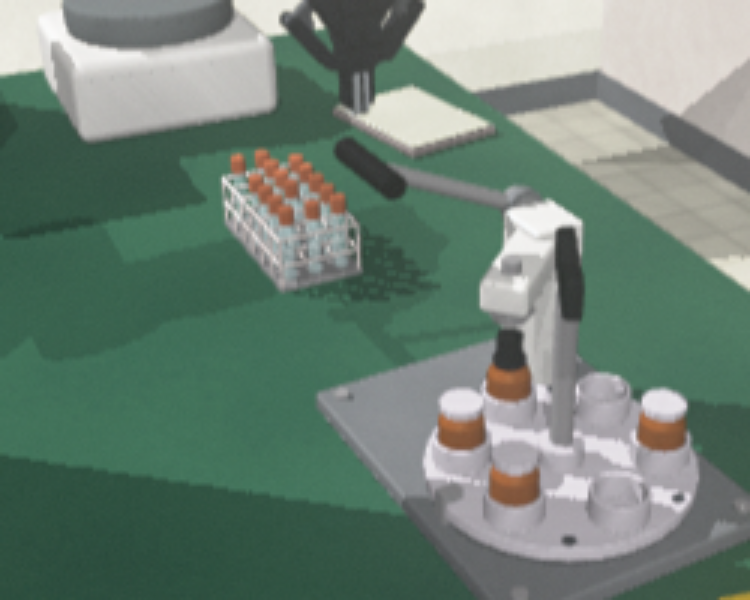

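```bash
python3 -m inch '[[0,0,8,0,-1],[0,0,12,0,-1],[0,0,7,0,-1],[0,0,3,0,-1],[0,0,2,0,-1],[0,0,2,0,-1],[0,0,0,0,-1]]'; python3 -c "
from h import *
from rig import eyes
c=eyes.camera('side');cv2.imwrite('pics/g_s.png',cv2.resize(c['color'][120:270,180:360,::-1],None,fx=4,fy=4))"
```

```text
clock: 11.0
ee_pos: [0.5271, 0.1001, 0.2899]
tool_rot: [2.152, 2.288, -0.0]
contact_force: [-5.2, -2.0, 8.9]
opening: 0.003
```

View pics/g_s.png

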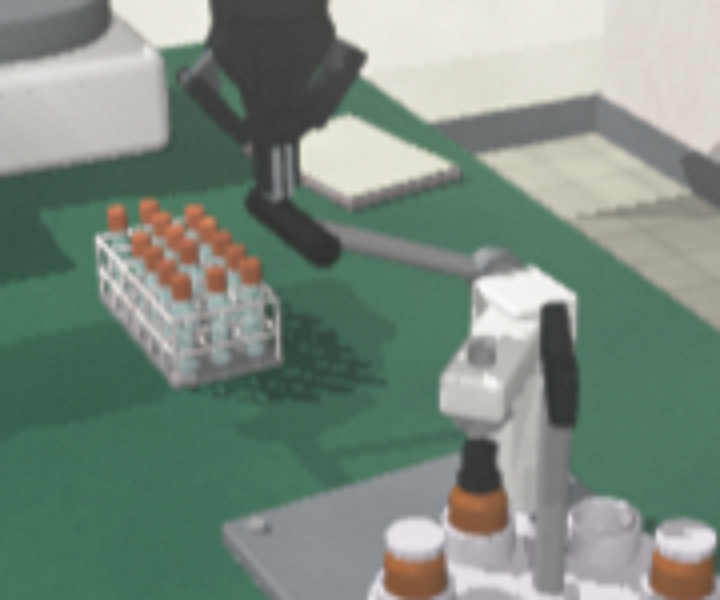

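```bash
python3 -m inch '[[0,-1.4,3.4,0,-1],[0,-1.4,3.4,0,-1],[0,-2.9,6.8,0,-1],[0,-2.2,7,0,-1],[0,-2.2,7.1,0,-1],[0,-1.6,7.2,0,-1],[0,-1.6,7.3,0,-1],[0,-1,7.3,0,-1],[0,-1,7.4,0,-1],[0,-0.3,7.4,0,-1],[0,-0.3,7.4,0,-1],[0,0.3,7.4,0,-1],[0,0.3,7.5,0,-1],[0,1,7.4,0,-1]]'; python3 -m inch '[[0,1,7.3,0,-1],[0,1.6,7.2,0,-1],[0,1.6,7.2,0,-1],[0,2.2,7.1,0,-1],[0,2.2,7.1,0,-1],[0,2.9,6.9,0,-1],[0,2.9,6.8,0,-1],[0,3.4,6.6,0,-1]]';python3 -m inch '[[0,2.4,4,0,-1],[0,1,2,0,-1],[0,0,1,0,-1],[0,0,0,0,-1]]';  python3 -c "
from h import *
from rig import eyes
c=eyes.camera('side');cv2.imwrite('pics/h_s.png',cv2.resize(c['color'][120:270,180:360,::-1],None,fx=4,fy=4))"
```

```text
clock: 12.45
ee_pos: [0.5128, 0.0994, 0.1958]
tool_rot: [2.152, 2.289, -0.0]
contact_force: [-6.8, -0.5, 10.9]
opening: -0.005
clock: 13.25
ee_pos: [0.5305, 0.1005, 0.1395]
tool_rot: [-2.152, -2.288, 0.001]
contact_force: [-7.1, -0.7, 12.2]
opening: 0.001
clock: 13.65
ee_pos: [0.5337, 0.1007, 0.1334]
tool_rot: [-2.152, -2.289, 0.0]
contact_force: [-12.7, 0.1, 23.5]
opening: 0.003
```

View pics/h_s.png

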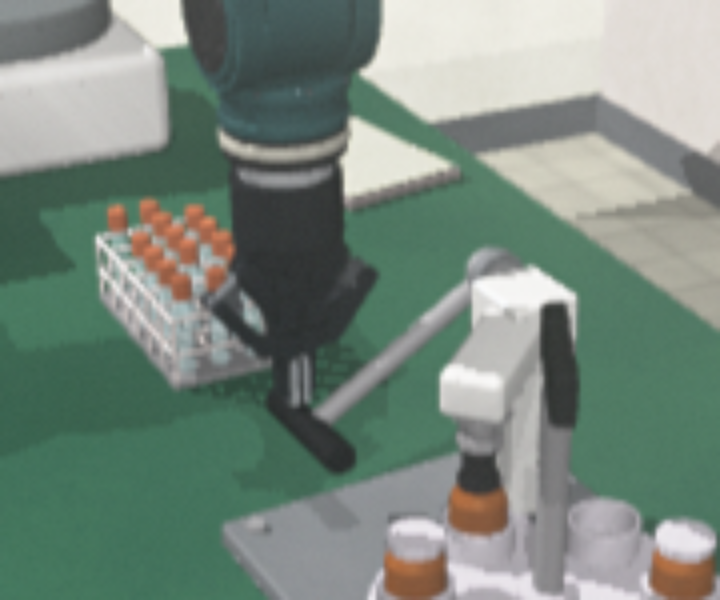

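```bash
python3 -m inch '[[0,0,1.5,0,-1],[0,0,1.5,0,-1],[0,0,0,0,-1],[0,0,0,0,-1]]'
```

```text
clock: 14.1
ee_pos: [0.5341, 0.1008, 0.1326]
tool_rot: [2.151, 2.287, 0.003]
contact_force: [-21.5, -0.8, 54.4]
opening: -0.001
```

```bash
python3 -m inch '[[0,0,-4,0,-1],[0,-3.4,-6,0,-1],[0,-3.4,-6.6,0,-1],[0,-2.9,-6.8,0,-1],[0,-2.9,-6.9,0,-1],[0,-2.2,-7.1,0,-1],[0,-2.2,-7.1,0,-1],[0,-1.6,-7.2,0,-1],[0,-1.6,-7.2,0,-1],[0,-1,-7.3,0,-1],[0,-1,-7.4,0,-1],[0,-0.3,-7.5,0,-1],[0,-0.3,-7.4,0,-1]]'; python3 -m inch '[[0,0.3,-7.4,0,-1],[0,0.3,-7.4,0,-1],[0,1,-7.4,0,-1],[0,1,-7.3,0,-1],[0,1.6,-7.3,0,-1],[0,1.6,-7.2,0,-1],[0,2.2,-7.1,0,-1],[0,2.2,-7,0,-1],[0,2.9,-6.8,0,-1],[0,2.8,-6.8,0,-1],[0,0,-6,0,-1],[0,0,-4,0,-1],[0,0,0,0,-1],[0,0,0,0,-1]]';  python3 -c "
from h import *
from rig import eyes
c=eyes.camera('side');cv2.imwrite('pics/i_s.png',cv2.resize(c['color'][120:270,180:360,::-1],None,fx=4,fy=4))"
```

```text
clock: 15.4
ee_pos: [0.5136, 0.0993, 0.2195]
tool_rot: [2.15, 2.286, 0.006]
contact_force: [6.1, -0.1, 8.3]
opening: -0.001
clock: 16.8
ee_pos: [0.5271, 0.1003, 0.2989]
tool_rot: [-2.152, -2.288, 0.001]
contact_force: [0.2, -0.4, 0.2]
opening: 0.005
```

View pics/i_s.png

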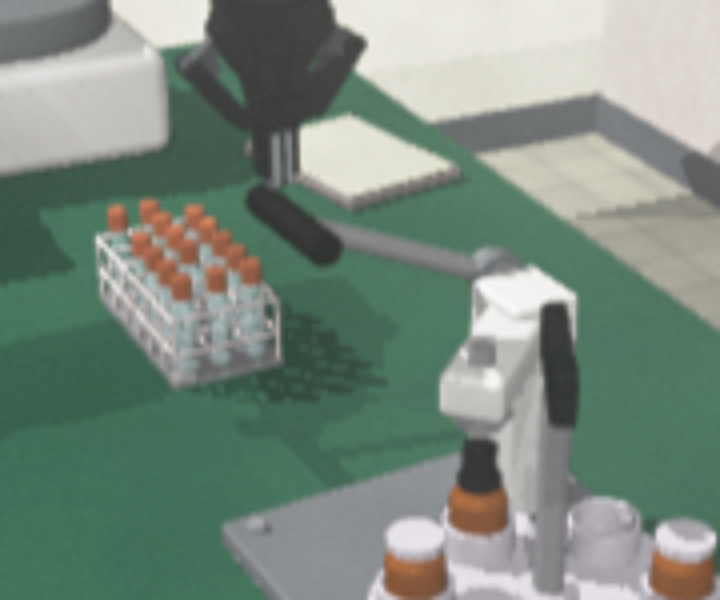

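```bash
python3 -m inch '[[0,0,4,0,-1],[0,0,4,0,-1],[0,0,1,0,-1],[0,-1.4,3.4,0,-1],[0,-1.4,3.4,0,-1],[0,-2.9,6.8,0,-1],[0,-2.2,7,0,-1],[0,-2.2,7.1,0,-1],[0,-1.6,7.2,0,-1],[0,-1.6,7.3,0,-1],[0,-1,7.3,0,-1],[0,-1,7.4,0,-1],[0,-0.3,7.4,0,-1],[0,-0.3,7.4,0,-1],[0,0.3,7.4,0,-1],[0,0.3,7.5,0,-1],[0,1,7.4,0,-1]]'; python3 -m inch '[[0,1,7.3,0,-1],[0,1.6,7.2,0,-1],[0,1.6,7.2,0,-1],[0,2.2,7.1,0,-1],[0,2.2,7.1,0,-1],[0,2.9,6.9,0,-1],[0,2.9,6.8,0,-1],[0,3.4,6.6,0,-1],[0,2.4,4,0,-1],[0,1,2,0,-1],[0,0,1,0,-1],[0,0,1,0,-1],[0,0,1,0,-1],[0,0,0,0,-1],[0,0,0,0,-1]]'; python3 -c "
from h import *
from rig import eyes
c=eyes.camera('side');cv2.imwrite('pics/j_s.png',cv2.resize(c['color'][120:270,180:360,::-1],None,fx=4,fy=4))"
```

```text
clock: 18.55
ee_pos: [0.5121, 0.0994, 0.196]
tool_rot: [-2.151, -2.288, 0.002]
contact_force: [-8.7, 0.1, 11.6]
opening: 0.001
clock: 20.05
ee_pos: [0.5334, 0.1008, 0.133]
tool_rot: [2.152, 2.288, 0.001]
contact_force: [-17.2, -0.9, 40.6]
opening: 0.0
```

View pics/j_s.png

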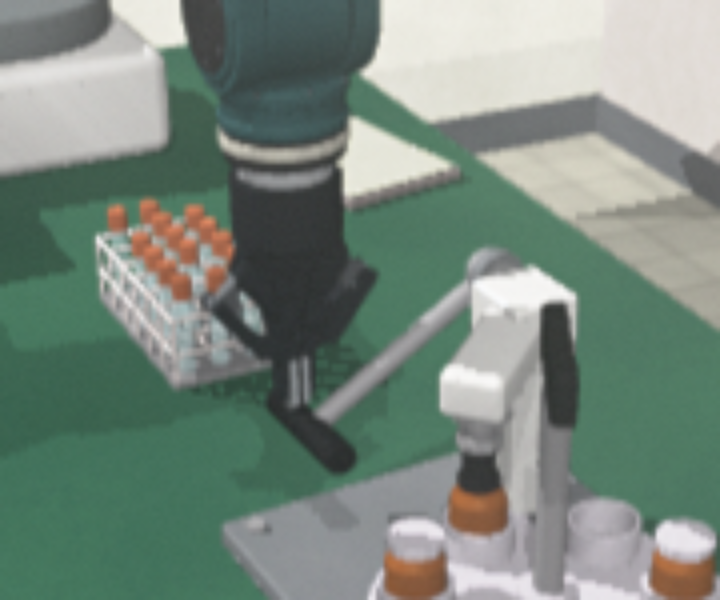

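At the bottom stop again (40 N, same TCP height as on stroke 1). Now back up and clear.

```bash
python3 -m inch '[[0,0,-4,0,-1],[0,-3.4,-6,0,-1],[0,-3.4,-6.6,0,-1],[0,-2.9,-6.8,0,-1],[0,-2.9,-6.9,0,-1],[0,-2.2,-7.1,0,-1],[0,-2.2,-7.1,0,-1],[0,-1.6,-7.2,0,-1],[0,-1.6,-7.2,0,-1],[0,-1,-7.3,0,-1],[0,-1,-7.4,0,-1],[0,-0.3,-7.5,0,-1],[0,-0.3,-7.4,0,-1]]'; python3 -m inch '[[0,0.3,-7.4,0,-1],[0,0.3,-7.4,0,-1],[0,1,-7.4,0,-1],[0,1,-7.3,0,-1],[0,1.6,-7.3,0,-1],[0,1.6,-7.2,0,-1],[0,2.2,-7.1,0,-1],[0,2.2,-7,0,-1],[0,2.9,-6.8,0,-1],[0,2.8,-6.8,0,-1],[0,0,-8,0,-1],[0,0,-12,0,-1],[0,0,-12,0,-1],[0,0,-12,0,-1],[0,0,-6,0,-1],[0,0,0,0,-1],[0,0,0,0,-1],[0,0,0,0,-1]]';  python3 -c "
from ov import *
ov('k',(.619,-.1095),3.6,60)
c=dict(np.load('k_side.npz'));cv2.imwrite('pics/k_s.png',cv2.resize(c['color'][120:320,130:380,::-1],None,fx=3,fy=3))"
```

```text
clock: 21.4
ee_pos: [0.5131, 0.0993, 0.2207]
tool_rot: [2.15, 2.286, 0.005]
contact_force: [5.6, 0.2, 7.2]
opening: 0.005
clock: 23.2
ee_pos: [0.5272, 0.1002, 0.3407]
tool_rot: [-2.152, -2.288, 0.001]
contact_force: [0.2, 0.8, -0.5]
opening: 0.003
23.3 [0.5273 0.1003 0.3408] [-2.1518e+00 -2.2881e+00  9.0000e-04] [ 0.036  0.276  0.206  1.501 -0.     1.545] [0.2 0.6 0.4] -0.0007792166202042366
```

View pics/k_s.png

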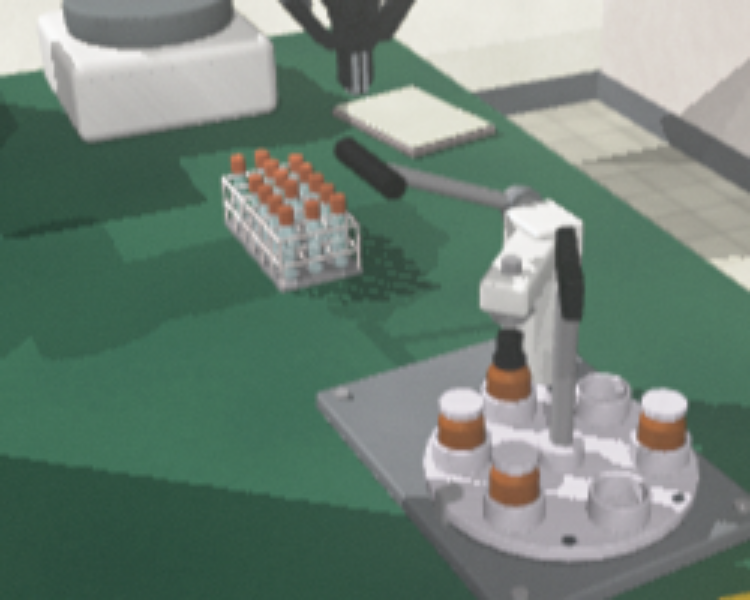

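View pics/k_top.png

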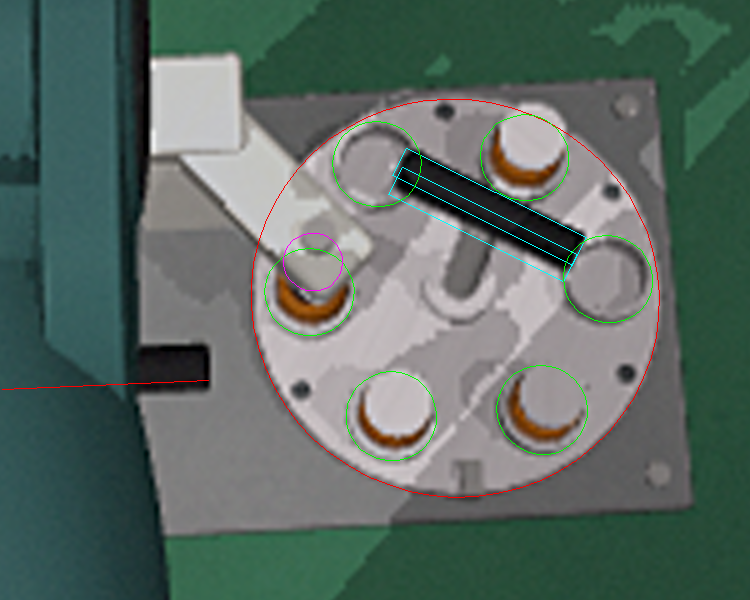

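Lever grip is back up at (370,167), the stoppered bottle is under the ram, all bottles are in their cups, and the tool is clear.

```bash
python3 -c "
from rig import robot
print(robot.hand_in())"
```

```text
the job is handed in; nothing more can be done
None
```

I turned the carousel 60° counter-clockwise by its T-handle, let go, then pumped the lever through two full strokes. I handed the job in at about 23 s of the 54 s allowed.

**Carousel:** The stoppered bottle stands under the ram. Before I let go, the twist measured at the wrist was close to zero (0.03 N m), which fits the carousel sitting in its detent. It did not move on release or during the strokes.

**Lever:** Both strokes reached the bottom stop at the same tool height (about 133 mm). The force rose to 54 N on the first and 41 N on the second, against about 15 N for the spring. After each stroke the pictures showed the lever back at its rest position.

**Last check:** The final pictures show all four bottles upright in their cups, and the tool was about 50 mm clear of the grip with no contact force. The tube rack looks unmoved. I did not check the yellow tub and white tray in the last pictures, but the arm never came near them at bench height.

**Disagreement:** The two cameras differed by about 2 mm on where the press is, which is within their stated accuracy. I used a position in between and shifted the grip 1 mm when the wrist force showed it was slightly off centre.

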